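# Hold a vibration pen on the pump's bearing stud

### The arm

A 7-joint arm with a two-finger parallel gripper is mounted at the origin on a cart in front of the work surface, level with it; the furniture and walls round the work are solid. World frame = base frame: x ahead of the robot, y to its left, z up, the work surface at z = 0. Lengths are in mm, angles in rad, forces in N, time in s.
With the tool pointing down it reaches from about 400 to 875 mm from the base axis. Payload 4.4 kg.
Tool frame: the origin (TCP) lies midway between the tips of the shut fingers; the grasp point (between the pads) lies behind it (ctrl.grip_point_offset is the x of the grasp point in the tool frame, in mm); x points along the fingers, z is the direction in which the jaws open and shut, and the axes are right-handed (so a half turn about x gives the same grasp; the last joint's range is limited). The gripper opens to 85 mm and grips with 20 to 120 N. Pads are 22 mm wide; open, the fingers measure 114 mm over their backs; the gripper's body (76 mm by 85 mm) begins 54 mm behind the grasp point. The pads swing forward as they close: fully open they stand 13 mm farther back than shut.
Start: joints at [-1.177, 0.628, 0.038, 1.517, -0.027, 0.996, -0.02], TCP at [288.429, 582.517, 231.313] pointing down, gripper open.
Joint ranges: [-3.06, 3.06], [-0.37, 2.12], [-1.25, 1.32], [0.18, 2.47], [-1.1, 4.24], [0.23, 1.98], [-2.94, 2.94]. Speed limits (rad/s): [2.57, 2.57, 3.14, 3.14, 3.14, 3.14, 3.14].

### API

Orientations are given as [roll, pitch, yaw] about the fixed x, y, z axes, in that order (R = Rz(yaw) Ry(pitch) Rx(roll)).
In Python, from cell import status, eyes, ctrl gives the robot as it stands. The module is installed in compiled form; this text tells all that it offers.
- The arm moves only by the tool apply_moves, never from a script. Its argument "targets" is a list of rows, each a list of 3 entries, a list of its own where there are three numbers: the shift along the tool's x, y, z in mm, then the turn about the tool's x in degrees, then the finger opening in mm, from 0 to 85.4. In form: [[[dx, dy, dz], roll, claw], ...]. A call has 1 to 10 rows; each row shifts and turns the pose as measured when the row begins, along the tool's axes as they then stand; what a row does not reach is not made up. A row lasts 1/8 s, in which the tool goes at most 62.5 mm and 10.7 degrees, less where a joint would pass 70% of its speed; a pose out of reach is approached as far as the arm can. A call is refused whole if a number of a shift passes 62.5 or a number of a turn 10.7, either way. A call with a gripper value outside its range is refused whole. The fingers move at their own pace and stop on an object; the grip force is fixed at half the most. Time passes only in rows, so rows that do not move let the fingers close. It gives the time, the measured TCP pose, the force and the opening at its end, in the units of the state.
- status.read_state(): the state, without advancing time (a new reading comes with each control period).
- eyes.get_image(name): name is "scene" or "top" or "wrist"; returns (picture, depth): 420x560x3 uint8, blue, green, red; 420x560 float32, mm along the optical axis (not along the pixel's ray), 0 where there is no reading.
- eyes.camera_params(name): a dict with "fx", "fy", "cx", "cy" (pixels), "R" (3x3) and "t" (3): a world point X has camera coordinates R X + t. Camera axes: x right, y down, z forward; pixel columns grow to the right and rows downward; lengths in mm; the calibration is good to about 2 mm. A picture is of the moment at which its call begins: read the wrist's pose just before it. camera_params takes no time and is no camera call; for the wrist camera it gives the pose at the moment of the call.
- ctrl.finish_job(): hands the job in, once; it reports no verdict.
The state is a dict: "clock": time; "qpos": joint angles; "qd": joint speeds; "tau": joint torques, N m; "eef_pos": TCP position; "tool_rot": TCP orientation; "force": force on the tool from outside, world axes, zero at the start; "torque": the same for the moment, N m; "width": finger opening in mm.
Only numpy, scipy, OpenCV 4.12 (cv2) and the standard library are available. Lean on these libraries where they do the work, as an engineer would, in place of code of your own. Each camera call takes 0.05 s, during which the arm holds its last target.

### The job

Take a bearing reading: draw the pen-shaped vibration meter out of its holster and hold its spring tip in the red-rimmed measuring seat of the vacuum pump, with the pen square to the face of that seat and pressed lightly, so that the tip is sprung in by about half its travel but never driven to its stop. Finish while still holding the pen pressed there, and do not disturb the loose flange, sample vial and spanner near by.

Things in the scene. Friction and masses are not known exactly. Their poses are not given: they have to be found in the camera images.
- pen_grip (a point): Where to grip the vibration pen, a white bar-shaped meter (70 to 130 g) with black top, small display and thin brass-ended tip, upright in the holster. Point on its long axis, 33 mm below its top, 86 mm above the barrel's lower end, 120 mm above the end of the tip (fully out). z: along the pen, tip to top; barrel 20 mm thick along x, 26 mm wide along y (grip across y, on the dark rubber strips).
- pen: The same pen; origin on its long axis at the lower end of the barrel (119 mm long), 34 mm above the end of the tip when this is out; same axes as pen_grip.
- tip_end (a point): The lowest point of the pen's round brass tip (ball of 8 mm diameter), on the pen's axis, z along the pen toward its top.
- pen_tip (a joint): How far the spring tip is pushed into the pen, in m: 0 fully out, 0.012 driven to its stop (harmful). It pushes back with about 1 N when just touched and 0.35 N more per mm: about 3 N at half travel (6 mm).
- holster: Grey plastic holster, 52x56 mm, 72 mm high, on a dark base plate 86x76 mm, fixed to the bench. Origin at the centre of its underside, z up, y along the pen's wide side. Its well, 30 mm deep with 1.5 mm of play, holds the lower end of the barrel, which rests 42 mm above the bench; pen_grip is 56 mm above the holster's top; the pen lifts straight out.
- pump: Small vacuum pump, 104x270 mm, fixed to the bench. Origin at the centre of its underside, z up, front to -x, shaft along y 68 mm above the bench. From -y to +y: black fan cowl, grey finned motor with terminal box on top (140 mm high), blue bearing housing, blue oil case with a steel inlet flange on top (149 mm, the highest part).
- red_seat (a point): Measuring seat on the pump's blue bearing housing: centre of a rigid flat metal face 22 mm across, inside a red rim (27 mm outside, 2 mm above the face), 116 mm above the bench, at (-22, 38, 116) mm in the pump's frame. z points straight out of the face, 25 degrees from vertical, leaning to the pump's front (-x). A like bare steel stud without red, near the fan cowl, is not the one.
- flange: Loose steel flange piece, 46 mm in diameter, 38 mm high, on the bench; leave alone. Origin at the centre of its underside.
- spanner: Loose steel combination spanner, 27x183x8 mm, long axis y; leave alone. Origin at the centre of its underside.
- vial: Loose glass sample vial with blue cap, 22 mm in diameter, 58 mm high, standing upright; leave alone. Origin at the centre of its underside.
There are look-alikes about, which are no part of the job. Several things look just like the holster: the one meant starts farthest to the robot's left.

How it is judged:
By the outcome, as a careful person would: the job done as asked, in the order asked, and still so for the second after the job is handed in, while the arm keeps its last pose, push and grip.
It also fails if it takes over 38 s, if anything falls off the work surface, if the arm or the gripper's body presses on something with over 40 N, if the wrist force passes 120 N, or if a joint passes its speed limit or range.

## Working session

There is one attempt and no reset: what is moved stays moved. The work goes in short steps, Python scripts to look and compute and a tool call to move; the robot and the scene stay as the last step left them, time stands still between calls to the robot, and variables do not carry over. Pictures are saved under pics/ and viewed, and the job is handed in when it is done.

Besides the shell and the picture viewer there is one more tool, called after "Emit:" in YAML: its name, and indented under it one key for each argument. apply_moves: Moves the arm, as the interface text tells. Its arguments: {"type":"object","properties":{"targets":{"type":"array"}},"required":["targets"]}

```bash
mkdir -p pics; ls; python3 - <<'E'
from cell import status, eyes, ctrl
import cv2,numpy as np
print(status.read_state()); print(ctrl.grip_point_offset)
for n in ("scene","top"):
    im,d=eyes.get_image(n); cv2.imwrite(f"pics/{n}0.png",im); np.save(f"{n}0.npy",d)
    p=eyes.camera_params(n); print(n,p); np.savez(f"{n}0.npz",im=im,d=d,**{k:np.array(v) for k,v in p.items()})
E
```

```text
pics
{'clock': 0.0, 'qpos': array([-1.17676278,  0.6293832 ,  0.03844752,  1.5183773 , -0.02699243,
        0.99628591, -0.01999444]), 'qd': array([ 6.92198829e-05, -8.65998177e-04,  2.30690463e-04,  6.59180938e-04,
        2.03143557e-04, -2.22179852e-03, -1.36139460e-04]), 'tau': array([ 1.58387782e-03, -5.63403153e+01,  1.22649629e+00, -1.93446100e+01,
        1.09285698e-02,  1.04360981e-02, -1.72863622e-06]), 'eef_pos': array([288.16910008, 581.92778821, 230.36219303]), 'tool_rot': array([-3.12233842,  1.56886081, -2.01137068]), 'force': array([-0.02479338, -0.24251847,  0.64916915]), 'torque': array([-0.0330714 , -0.00052655,  0.01932756]), 'width': 85.52841688742528}
-18.700000000000003
scene {'fx': 397.30388572030006, 'fy': 397.30388572030006, 'cx': 279.7246820570852, 'cy': 216.8850446414663, 'R': array([[ 0.79156872, -0.61091378,  0.0142591 ],
       [-0.25661791, -0.35349907, -0.89954747],
       [ 0.55458652,  0.7083945 , -0.43659023]]), 't': array([-359.90936977,  217.34474936,  631.36723837])}
top {'fx': 414.66470727826726, 'fy': 414.66470727826726, 'cx': 277.4332532972226, 'cy': 209.67685772747538, 'R': array([[-0.01604095, -0.99976886,  0.01431515],
       [-0.98767662,  0.01361447, -0.15591516],
       [ 0.15568423, -0.01663977, -0.98766671]]), 't': array([  24.18465168,  514.4843279 , 1107.30285981])}
```

View pics/scene0.png

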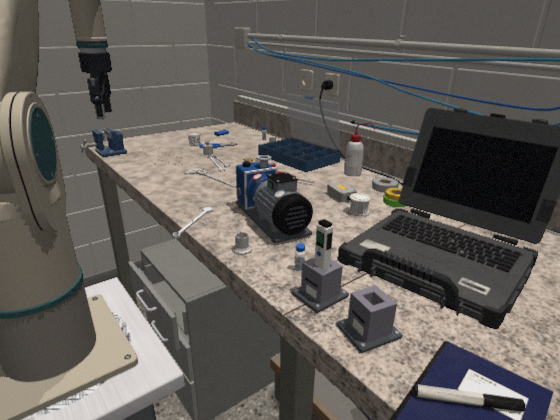

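View pics/top0.png

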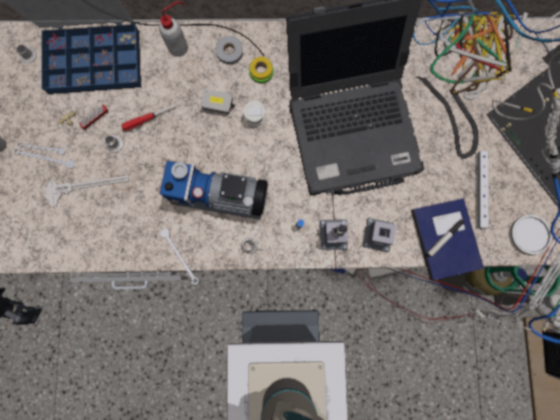

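In the top view, two holsters are candidates: (336,233), which holds a pen, and (381,234), which is empty. Image left is the robot's left, so (336,233) is the one meant. I'll confirm it in crops.

```bash
python3 - <<'E'
import cv2,numpy as np
a=cv2.imread("pics/top0.png"); b=cv2.imread("pics/scene0.png")
c1=cv2.resize(a[140:260,150:410],None,fx=3,fy=3,interpolation=cv2.INTER_CUBIC)
c2=cv2.resize(b[140:350,220:410],None,fx=2.8,fy=2.8,interpolation=cv2.INTER_CUBIC)
cv2.imwrite("pics/c1.png",c1);cv2.imwrite("pics/c2.png",c2)
E
```

```text
(no output)
```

View pics/c1.png

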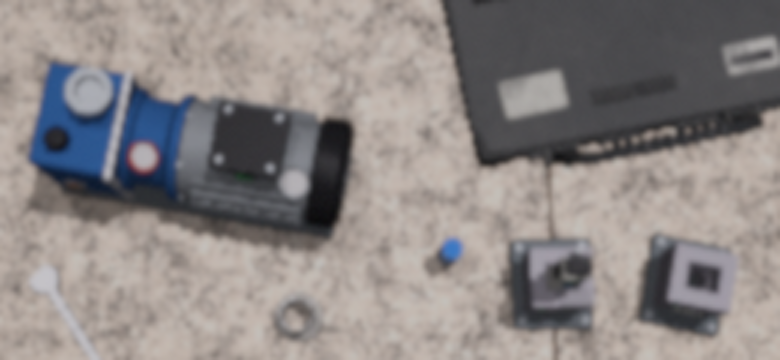

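View pics/c2.png

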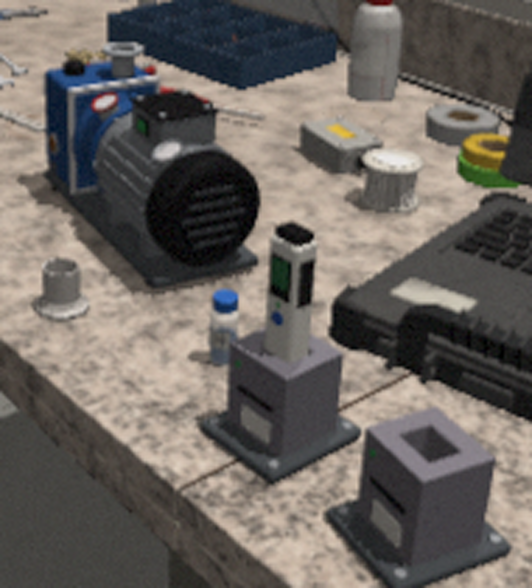

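```bash
cat > h.py <<'E'
import numpy as np
def load(n):
    z=np.load(n); return {k:z[k] for k in z}
def ray(p,u,v,z):
    d=p['R'].T@np.array([(u-p['cx'])/p['fx'],(v-p['cy'])/p['fy'],1]); c=-p['R'].T@p['t']
    return c+d*(z-c[2])/d[2]
def cloud(p):
    v,u=np.mgrid[:420,:560]; d=p['d']
    X=np.stack([(u-p['cx'])/p['fx']*d,(v-p['cy'])/p['fy']*d,d],-1)
    return (X-p['t'])@p['R']
def proj(p,X):
    c=p['R']@np.array(X)+p['t']; return c[0]/c[2]*p['fx']+p['cx'],c[1]/c[2]*p['fy']+p['cy']
E
python3 - <<'E'
from h import *
import cv2
t=load('top0.npz'); s=load('scene0.npz')
T=lambda u,v,z: ray(t,150+u/3,140+v/3,z).round(1)
S=lambda u,v,z: ray(s,220+u/2.8,140+v/2.8,z).round(1)
print('pentop',T(574,266,161),S(297,235,161))
print('seat',T(143,157,116),S(104,103,116))
print('plate T',[T(*q,8) for q in((512,240),(590,238),(592,326),(514,327))])
print('holster top T',[T(*q,72) for q in((529,248),(594,247),(594,306),(531,308))])
print('inlet',T(90,88,149),S(123,48,149))
print('flange',T(297,318,38),'vial',T(450,250,58),S(225,298,58))
for p,n in((t,'t'),(s,'s')):
    C=cloud(p)
    c=T(574,266,161)
    m=(np.hypot(C[...,0]-c[0],C[...,1]-c[1])<45)
    for lo,hi in((140,175),(80,140),(60,80)):
        k=m&(C[...,2]>lo)&(C[...,2]<hi)
        q=C[k]; print(n,lo,hi,len(q), q.mean(0).round(1) if len(q) else'', q.min(0).round(0) if len(q) else '',q.max(0).round(0) if len(q) else '')
        if len(q)>8: print(cv2.minAreaRect(q[:,:2].astype(np.float32)))
    c=T(143,157,116)
    m=(np.abs(C[...,0]-c[0])<150)&(np.abs(C[...,1]-c[1])<200)&(C[...,2]>20)
    q=C[m]; print('pump',len(q),cv2.minAreaRect(q[:,:2].astype(np.float32)))
E
```

```text
pentop [ 446.3 -137.9  161. ] [ 439.7 -149.1  161. ]
seat [551.2 223.8 116. ] [547.2 219.2 116. ]
plate T [array([ 488.5, -106.3,    8. ]), array([ 489.4, -180.4,    8. ]), array([ 406.2, -178.7,    8. ]), array([ 406.4, -105.5,    8. ])]
holster top T [array([ 472.7, -113.5,   72. ]), array([ 472.8, -171.8,   72. ]), array([ 420. , -169.5,   72. ]), array([ 419.1, -113.4,   72. ])]
inlet [604.4 263.4 149. ] [599.5 261.7 149. ]
flange [415.7  95.8  38. ] vial [473.6 -43.8  58. ] [470.3 -49.2  58. ]
t 140 175 101 [ 446.8 -139.1  158.6] [ 437. -153.  140.] [ 461. -128.  168.]
((448.88427734375, -140.11929321289062), (23.906686782836914, 24.539342880249023), 1.5803577899932861)
t 80 140 45 [ 443.7 -132.9  109.2] [ 437. -151.   81.] [ 460. -128.  140.]
((445.3213806152344, -136.50885009765625), (27.380046844482422, 18.930923461914062), 30.415767669677734)
t 60 80 274 [ 445.4 -136.5   73.1] [ 421. -169.   61.] [ 474. -113.   79.]
((447.8388977050781, -141.02508544921875), (52.969730377197266, 56.249717712402344), 0.6813436150550842)
pump 3978 ((526.3185424804688, 191.99839782714844), (274.2845764160156, 191.6623077392578), 76.58818054199219)
s 140 175 229 [ 439.8 -145.   152.7] [ 433. -155.  140.] [ 453. -128.  164.]
((442.9550476074219, -141.49093627929688), (20.259796142578125, 26.780075073242188), 1.9307911396026611)
s 80 140 458 [ 438.3 -146.5  110.4] [ 431. -156.   80.] [ 454. -127.  140.]
((438.4649353027344, -144.48928833007812), (17.853145599365234, 30.407901763916016), 35.49585723876953)
s 60 80 558 [ 435.7 -149.4   70.4] [ 416. -170.   60.] [ 471. -112.   80.]
((443.6741638183594, -140.57281494140625), (54.41179275512695, 58.19179916381836), 1.6815719604492188)
pump 3953 ((515.7757568359375, 188.67013549804688), (271.4320983886719, 192.62918090820312), 79.53897857666016)
```

The crops confirm it: the left holster (c2 about 285,380) holds the white pen with its top at c1 (574,266). The red-rimmed seat is at c1 (143,157), and the bare stud at (295,183) isn't it. Next I'll work out the tool axes and the approach moves.

```bash
cat >> h.py <<'E'
from scipy.spatial.transform import Rotation as Ro
def TR(s): return Ro.from_euler('xyz',s['tool_rot']).as_matrix()
def to_tool(s,target):  # world tcp target -> tool shift
    return TR(s).T@(np.array(target)-s['eef_pos'])
E
python3 - <<'E'
from h import *
from cell import status
s=status.read_state(); print(TR(s).round(3)); print(TR(s).T@np.array([500-288,-141-582,0]))
R=TR(s); z=R[:,2]; print(np.degrees(np.arctan2(z[1],z[0])))
E
```

```text
[[-0.001 -0.896  0.444]
 [-0.002  0.444  0.896]
 [-1.    -0.    -0.002]]
[   0.9776496  -510.83240971 -553.82514695]
63.65482378711739
```

Emit:
apply_moves:
  targets:
    - [[-10,0,0],-9.2,85]
    - [[-10,-20,-20],-9.2,85]
    - [[-10,-40,-30],-9.0,85]
    - [[0,-30,-50],0,85]
    - [[0,-30,-50],0,85]
    - [[0,-20,-55],0,85]
    - [[0,0,-60],0,85]

```text
clock: 0.98
eef_pos: [426.8, 306.6, 257.6]
tool_rot: [2.286, 1.565, -2.382]
force: [0.8, 0.5, 0.4]
width: 85.0
```

```bash
python3 - <<'E'
from h import *
from cell import status
s=status.read_state(); print(s['clock'],s['eef_pos'],TR(s).round(3).tolist(),s['qpos'].round(2)); print(to_tool(s,[446,-141,230]))
E
```

```text
0.975 [426.75297348 306.63972793 257.62220404] [[-0.004, -0.999, -0.044], [-0.004, -0.044, 0.999], [-1.0, 0.004, -0.003]] [-0.61  0.42 -0.09  1.82  0.05  0.9   0.89]
[ 2.91900426e+01  4.46414214e-01 -4.47953683e+02]
```

Emit:
apply_moves:
  targets:
    - [[0,0,-60],1.0,85]
    - [[0,0,-60],0,85]
    - [[0,0,-60],0,85]
    - [[0,0,-60],0,85]
    - [[0,0,-60],0,85]
    - [[0,0,-60],0,85]
    - [[0,0,-20],0,85]
    - [[0,0,0],0,85]

```text
clock: 1.98
eef_pos: [435.3, -91.4, 258.3]
tool_rot: [2.528, 1.563, -2.169]
force: [-0.2, -0.0, -0.1]
width: 84.9
```

```bash
python3 - <<'E'
from h import *
from cell import status,eyes
import cv2
s=status.read_state(); print(s['clock'],s['eef_pos'],TR(s).round(3).tolist(),s['qpos'].round(2))
p=eyes.camera_params('wrist');im,d=eyes.get_image('wrist')
np.savez('w1.npz',im=im,d=d,**{k:np.array(v) for k,v in p.items()}); cv2.imwrite('pics/w1.png',im)
print(proj(p,[446,-141,161]))
E
```

```text
1.975 [435.32559371 -91.44672697 258.32157043] [[-0.004, -1.0, -0.016], [-0.006, -0.016, 1.0], [-1.0, 0.004, -0.006]] [ 0.12  0.3   0.03  2.02 -0.    0.82  1.73]
(np.float64(206.1150704386365), np.float64(222.02904355061818))
```

View pics/w1.png

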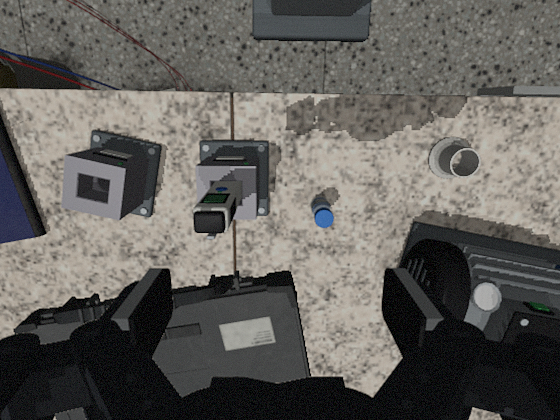

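The wrist view shows the pen's black top at about (210,220), its holster around (228,190), the vial cap at (323,217) and the empty holster at (95,187).

```bash
python3 - <<'E'
from h import *
import cv2
w=load('w1.npz')
cv2.imwrite('pics/w1c.png',cv2.resize(w['im'][120:260,170:300],None,fx=4.2,fy=4.2,interpolation=cv2.INTER_CUBIC))
C=cloud(w)
for lo,hi in((155,170),(68,76)):
    m=(np.hypot(C[...,0]-446,C[...,1]+141)<45)&(C[...,2]>lo)&(C[...,2]<hi)
    q=C[m];print(len(q),q.mean(0),cv2.minAreaRect(q[:,:2].astype(np.float32)))
E
```

```text
740 [ 445.86024357 -139.26339722  160.94982268] ((448.82830810546875, -139.47657775878906), (22.40933609008789, 22.965091705322266), 4.101117134094238)
1882 [ 438.70729201 -135.45579262   72.00976917] ((446.3575744628906, -140.07998657226562), (52.37736511230469, 56.02227783203125), 0.17020967602729797)
```

View pics/w1c.png

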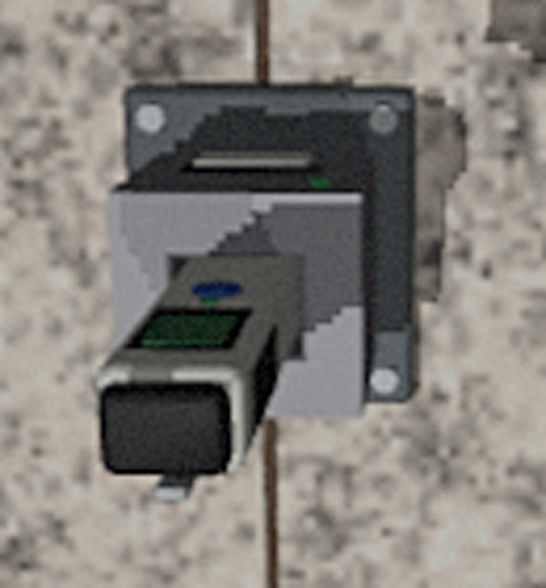

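Emit:
apply_moves:
  targets:
    - [[0,-10,-49],0.7,85]
    - [[0,0,0],0,85]
    - [[40,0,0],0,85]
    - [[40,0,0],0,85]
    - [[0,0,0],0,85]

```text
clock: 2.65
eef_pos: [448.7, -130.2, 177.2]
tool_rot: [2.045, 1.568, -2.647]
force: [-0.7, -0.0, 0.4]
width: 85.2
```

```bash
python3 - <<'E'
from h import *
from cell import status,eyes
import cv2
s=status.read_state(); print(s['clock'],s['eef_pos'],TR(s).round(4).tolist(),s['qpos'].round(2)); print(to_tool(s,[446,-140,109]))
p=eyes.camera_params('wrist');im,d=eyes.get_image('wrist')
cv2.imwrite('pics/w2.png',im)
E
```

```text
2.65 [ 448.73776089 -130.18307597  177.16705084] [[-0.0022, -0.9998, -0.0198], [-0.0012, -0.0198, 0.9998], [-1.0, 0.0022, -0.0011]] [ 0.2   0.46  0.03  2.07 -0.02  0.62  1.83]
[68.18457824  2.77958926 -9.68252683]
```

View pics/w2.png

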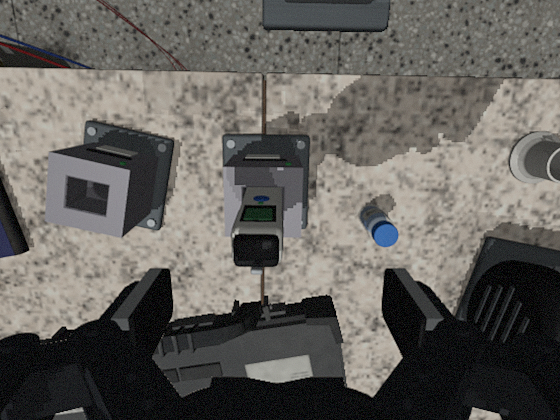

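Emit:
apply_moves:
  targets:
    - [[0,2.8,-10],0.9,85]
    - [[0,0,0],0,85]
    - [[20,0,0],0,85]
    - [[20,0,0],0,85]
    - [[15,0,0],0,85]
    - [[0,0,0],0,85]

```text
clock: 3.45
eef_pos: [453.3, -142.0, 129.5]
tool_rot: [-1.877, 1.554, -0.303]
force: [0.6, 0.3, 0.5]
width: 84.7
```

```bash
python3 - <<'E'
from h import *
from cell import status,eyes
s=status.read_state(); print(s['clock'],s['eef_pos'],TR(s).round(4).tolist(),s['qpos'].round(2),s['force']); print(to_tool(s,[446,-140,109]))
E
```

```text
3.45 [ 453.28530582 -142.01696165  129.53231599] [[0.0156, -0.9999, -0.0031], [-0.0049, -0.0032, 1.0], [-0.9999, -0.0156, -0.0049]] [ 0.22  0.54  0.03  2.11 -0.03  0.48  1.85] [0.56720377 0.28099021 0.48399194]
[20.40576651  7.59876435  2.14086159]
```

Emit:
apply_moves:
  targets:
    - [[10,6,1],0,85]
    - [[10,3,1],0,85]
    - [[0,0,0],0,85]

```text
clock: 3.82
eef_pos: [445.1, -140.4, 110.0]
tool_rot: [-1.864, 1.551, -0.291]
force: [-0.2, 0.7, 0.2]
width: 84.6
```

```bash
cat > st.py <<'E'
from h import *
from cell import status
s=status.read_state(); R=TR(s); print(round(s['clock'],2),s['eef_pos'].round(1),'grip',(s['eef_pos']-18.7*R[:,0]).round(1),'q',s['qpos'].round(3),'F',s['force'].round(1),'w',round(s['width'],1)); print(R.round(4).tolist())
E
python3 st.py
```

```text
3.83 [ 445.1 -140.4  110. ] grip [ 444.7 -140.3  128.7] q [ 0.228  0.568  0.024  2.147 -0.03   0.407  1.849] F [-0.2  0.7  0.2] w 84.6
[[0.0188, -0.9998, -0.0027], [-0.0056, -0.0028, 1.0], [-0.9998, -0.0188, -0.0057]]
```

Emit:
apply_moves:
  targets:
    - [[0,1,0],0,10]
    - [[0,0,0],0,10]
    - [[0,0,0],0,10]
    - [[0,0,0],0,10]
    - [[0,0,0],0,10]
    - [[0,0,0],0,10]

```text
clock: 4.58
eef_pos: [444.6, -140.6, 110.6]
tool_rot: [-1.866, 1.55, -0.292]
force: [-0.3, 0.0, 0.6]
width: 25.1
```

```bash
python3 st.py
```

```text
4.58 [ 444.6 -140.6  110.6] grip [ 444.3 -140.5  129.3] q [ 0.229  0.566  0.024  2.149 -0.03   0.406  1.85 ] F [-0.3  0.   0.6] w 25.1
[[0.0202, -0.9998, -0.0026], [-0.0061, -0.0027, 1.0], [-0.9998, -0.0202, -0.0061]]
```

Emit:
apply_moves:
  targets:
    - [[-8,0,0],0,10]
    - [[-8,0,0],0,10]
    - [[-8,0,0],0,10]

```text
clock: 4.95
eef_pos: [443.7, -140.3, 135.6]
tool_rot: [-1.866, 1.551, -0.292]
force: [-0.3, -0.2, -1.4]
width: 25.2
```

```bash
python3 st.py
```

```text
4.95 [ 443.7 -140.3  135.6] grip [ 443.4 -140.2  154.3] q [ 0.226  0.518  0.028  2.131 -0.028  0.473  1.848] F [-0.3 -0.2 -1.4] w 25.2
[[0.0191, -0.9998, -0.0027], [-0.0057, -0.0028, 1.0], [-0.9998, -0.019, -0.0058]]
```

Emit:
apply_moves:
  targets:
    - [[-20,0,0],0,10]
    - [[-40,0,0],0,10]
    - [[-50,0,0],0,10]
    - [[-50,-20,10],0,10]
    - [[-50,-20,20],0,10]
    - [[-50,-20,20],0,10]
    - [[0,0,0],0,10]

```text
clock: 5.82
eef_pos: [498.4, -87.0, 409.5]
tool_rot: [-1.8, 1.547, -0.228]
force: [-0.2, 0.1, -1.8]
width: 25.5
```

```bash
python3 st.py
```

```text
5.83 [498.4 -87.  409.5] grip [498.  -86.9 428.2] q [ 0.092  0.242  0.03   1.648 -0.005  1.228  1.695] F [-0.2  0.1 -1.8] w 25.5
[[0.0233, -0.9997, -0.0011], [-0.0054, -0.0012, 1.0], [-0.9997, -0.0232, -0.0054]]
```

Emit:
apply_moves:
  targets:
    - [[-50,0,0],0,10]
    - [[-50,0,0],0,10]
    - [[-50,0,0],0,10]
    - [[-40,0,0],0,10]

```text
clock: 6.32
eef_pos: [488.8, -87.3, 598.7]
tool_rot: [-2.191, 1.562, -0.622]
force: [0.6, 0.5, -0.8]
width: 25.6
```

```bash
python3 st.py
```

```text
6.33 [488.8 -87.3 598.7] grip [488.6 -87.2 617.4] q [ 0.087  0.21   0.041  1.19  -0.005  1.735  1.697] F [ 0.6  0.5 -0.8] w 25.6
[[0.0071, -1.0, 0.0011], [-0.0051, 0.0011, 1.0], [-1.0, -0.0071, -0.0051]]
```

Emit:
apply_moves:
  targets:
    - [[-40,0,0],0,10]
    - [[-40,0,0],0,10]
    - [[-40,0,0],0,10]

```text
clock: 6.7
eef_pos: [481.2, -87.4, 694.2]
tool_rot: [-1.876, 1.538, -0.308]
force: [0.3, 0.5, -1.8]
width: 25.5
```

```bash
python3 st.py
```

```text
6.7 [481.2 -87.4 694.2] grip [480.6 -87.2 712.9] q [-0.041  0.241  0.256  0.893 -0.062  1.981  1.749] F [ 0.3  0.5 -1.8] w 25.5
[[0.0317, -0.9995, 0.0031], [-0.0101, 0.0027, 0.9999], [-0.9994, -0.0317, -0.01]]
```

Emit:
apply_moves:
  targets:
    - [[-30,0,0],0,10]
    - [[-30,0,0],0,10]

```text
clock: 6.95
eef_pos: [469.7, -86.0, 713.8]
tool_rot: [-1.821, 1.495, -0.255]
force: [0.3, -0.2, -0.7]
width: 25.3
```

```bash
python3 st.py
```

```text
6.95 [469.7 -86.  713.8] grip [468.3 -85.6 732.4] q [-0.076  0.206  0.292  0.887 -0.06   1.98   1.748] F [ 0.3 -0.2 -0.7] w 25.3
[[0.0733, -0.9973, 0.0057], [-0.0191, 0.0043, 0.9998], [-0.9971, -0.0734, -0.0188]]
```

Emit:
apply_moves:
  targets:
    - [[-40,0,0],0,10]
    - [[-40,0,0],0,10]
    - [[-40,0,0],0,10]
    - [[-40,0,0],0,10]

```text
clock: 7.45
eef_pos: [434.4, -79.2, 767.2]
tool_rot: [-1.767, 1.375, -0.199]
force: [1.0, -0.6, -1.6]
width: 25.3
```

```bash
python3 st.py
```

```text
7.45 [434.4 -79.2 767.2] grip [430.8 -78.5 785.6] q [-0.274  0.109  0.487  0.867 -0.057  1.981  1.746] F [ 1.  -0.6 -1.6] w 25.3
[[0.1909, -0.9816, 0.0069], [-0.0386, -0.0005, 0.9993], [-0.9809, -0.191, -0.0379]]
```

```bash
python3 - <<'E'
from h import *
import cv2
t=load('top0.npz')
T=lambda u,v,z: ray(t,150+u/3,140+v/3,z)
yaw=lambda a,b: np.degrees(np.arctan2(-(a-b)[0]*-1*-1,(a-b)[1]))*1
a,b=T(143,157,116),T(295,183,116); print('studs',a,b,yaw(a,b))
a,b=T(32,160,120),T(50,65,120); d=b-a; print('case',np.degrees(np.arctan2(d[1],d[0])))
C=cloud(t)
# base plate / whole pump at several heights
for lo,hi in((8,30),(50,75),(100,112),(112,125),(125,143),(143,155)):
    m=(C[...,0]>440)&(C[...,0]<680)&(C[...,1]>30)&(C[...,1]<310)&(C[...,2]>lo)&(C[...,2]<hi)
    m=cv2.morphologyEx(m.astype(np.uint8),cv2.MORPH_OPEN,np.ones((2,2)))>0
    q=C[m]; print(lo,hi,len(q),cv2.minAreaRect(q[:,:2].astype(np.float32)) if len(q)>5 else '')
# box on top ~140
E
```

```text
studs [551.19266068 223.81228723 116.        ] [526.60640924  92.73155301 116.        ] -10.623292468010336
case -8.970790668353109
8 30 299 ((481.3025207519531, 129.7533416748047), (326.4004211425781, 114.92594146728516), 52.365394592285156)
50 75 34 ((526.84033203125, 201.74014282226562), (220.78668212890625, 13.11794662475586), 78.95919036865234)
100 112 657 ((511.509765625, 95.5595703125), (330.8677978515625, 167.09841918945312), 45.671207427978516)
112 125 1010 ((522.1858520507812, 138.01953125), (388.0464172363281, 172.7067108154297), 52.825721740722656)
125 143 423 ((508.5420837402344, 123.17788696289062), (353.992431640625, 155.74154663085938), 50.67776107788086)
143 155 177 ((578.4301147460938, 190.07992553710938), (190.3369140625, 37.20249557495117), 72.17606353759766)
```

Emit:
apply_moves:
  targets:
    - [[-40,0,0],0,10]
    - [[-40,0,0],0,10]
    - [[-40,0,0],0,10]
    - [[-40,0,0],0,10]
    - [[-40,0,0],0,10]

```text
clock: 8.07
eef_pos: [387.3, -71.0, 823.1]
tool_rot: [-1.724, 1.237, -0.147]
force: [-0.9, -0.1, -1.2]
width: 24.8
```

```bash
python3 st.py
```

```text
8.07 [387.3 -71.  823.1] grip [381.2 -70.1 840.8] q [-0.328 -0.017  0.407  0.843  0.031  1.981  1.675] F [-0.9 -0.1 -1.2] w 24.8
[[0.3238, -0.9461, 0.0015], [-0.0478, -0.0148, 0.9987], [-0.9449, -0.3235, -0.05]]
```

Emit:
apply_moves:
  targets:
    - [[-40,0,0],0,10]
    - [[-40,0,0],0,10]
    - [[-40,0,0],0,10]

```text
clock: 8.45
eef_pos: [366.4, -71.9, 841.0]
tool_rot: [-1.709, 1.192, -0.133]
force: [0.1, -0.8, -0.4]
width: 25.5
```

```bash
python3 st.py
```

```text
8.45 [366.4 -71.9 841. ] grip [359.6 -71.  858.3] q [ 0.359 -0.042 -0.216  0.823 -0.014  1.981  1.71 ] F [ 0.1 -0.8 -0.4] w 25.5
[[0.3664, -0.9304, 0.0045], [-0.0489, -0.0144, 0.9987], [-0.9292, -0.3662, -0.0507]]
```

Emit:
apply_moves:
  targets:
    - [[-40,0,0],0,10]
    - [[-40,0,0],0,10]

```text
clock: 8.7
eef_pos: [339.4, -69.9, 862.3]
tool_rot: [-1.719, 1.134, -0.152]
force: [0.2, 1.2, -1.3]
width: 25.1
```

```bash
python3 st.py
```

```text
8.7 [339.4 -69.9 862.3] grip [331.6 -68.7 879.3] q [ 0.544 -0.095 -0.317  0.815 -0.065  1.981  1.75 ] F [ 0.2  1.2 -1.3] w 25.1
[[0.4178, -0.9084, 0.0177], [-0.0641, -0.01, 0.9979], [-0.9063, -0.4181, -0.0624]]
```

```bash
cat >> st.py <<'E'
import sys
if len(sys.argv)>3: print('shift',to_tool(s,[float(a) for a in sys.argv[1:4]]).round(1))
print('tilt',np.degrees(np.arccos(-R[2,0])).round(2),'az',np.degrees(np.arctan2(R[1,0],R[0,0])).round(1))
E
python3 st.py 484 235 300
```

```text
8.7 [339.4 -69.9 862.3] grip [331.6 -68.7 879.3] q [ 0.544 -0.095 -0.317  0.815 -0.065  1.981  1.75 ] F [ 0.2  1.2 -1.3] w 25.1
[[0.4178, -0.9084, 0.0177], [-0.0641, -0.01, 0.9979], [-0.9063, -0.4181, -0.0624]]
shift [550.5 100.7 341.9]
tilt 25.01 az -8.7
```

Emit:
apply_moves:
  targets:
    - [[35,7,22],0,10]
    - [[35,7,22],0,10]
    - [[40,7,25],0,10]
    - [[40,7,25],0,10]
    - [[40,7,25],0,10]
    - [[40,7,25],0,10]

```text
clock: 9.45
eef_pos: [398.1, 61.5, 625.2]
tool_rot: [-1.739, 1.117, -0.178]
force: [0.6, -0.4, -0.5]
width: 25.2
```

```bash
python3 st.py 484 235 300
```

```text
9.45 [398.1  61.5 625.2] grip [390.1  62.9 642. ] q [ 0.492 -0.253 -0.614  1.62  -0.008  1.296  1.422] F [ 0.6 -0.4 -0.5] w 25.2
[[0.4311, -0.9019, 0.0271], [-0.0777, -0.0072, 0.997], [-0.8989, -0.4319, -0.0732]]
shift [315.9  61.8 199.1]
tilt 25.98 az -10.2
```

Emit:
apply_moves:
  targets:
    - [[30,15,25],0,10]
    - [[35,15,25],0,10]
    - [[40,7,25],0,10]
    - [[40,7,25],0,10]
    - [[40,5,25],0,10]
    - [[40,5,25],0,10]

```text
clock: 10.2
eef_pos: [441.5, 184.8, 396.4]
tool_rot: [-1.775, 1.111, -0.216]
force: [-0.2, -2.0, -1.2]
width: 25.1
```

```bash
python3 st.py 484 235 300
```

```text
10.2 [441.5 184.8 396.4] grip [433.4 186.5 413.1] q [ 0.373  0.148 -1.224  2.007  0.674  0.951  0.363] F [-0.2 -2.  -1.2] w 25.1
[[0.4332, -0.9007, 0.0323], [-0.0951, -0.0101, 0.9954], [-0.8963, -0.4343, -0.09]]
shift [100.    3.   60.1]
tilt 26.33 az -12.4
```

Emit:
apply_moves:
  targets:
    - [[25,0,25],0,10]
    - [[25,2,25],0,10]
    - [[25,2,15],0,10]
    - [[0,0,0],0,10]

```text
clock: 10.7
eef_pos: [471.5, 244.8, 316.6]
tool_rot: [-1.782, 1.114, -0.218]
force: [0.5, 0.4, -0.2]
width: 25.2
```

```bash
python3 st.py 484 235 263; python3 - <<'E'
from h import *
from cell import eyes
import cv2
for n in('wrist','scene'):
    p=eyes.camera_params(n);im,d=eyes.get_image(n)
    np.savez(n+'3.npz',im=im,d=d,**{k:np.array(v) for k,v in p.items()}); cv2.imwrite(f'pics/{n}3.png',im)
    print(proj(p,[551,223,116]))
E
```

```text
10.7 [471.5 244.8 316.6] grip [463.4 246.6 333.4] q [ 0.021  0.398 -1.083  2.02   0.975  1.008 -0.021] F [ 0.5  0.4 -0.2] w 25.2
[[0.4309, -0.9019, 0.0281], [-0.0955, -0.0146, 0.9953], [-0.8973, -0.4316, -0.0925]]
shift [54.4 12.  -4.4]
tilt 26.19 az -12.5
(np.float64(275.12015834330003), np.float64(160.02424361780425))
(np.float64(257.5306431261948), np.float64(176.0884815529648))
```

View pics/wrist3.png

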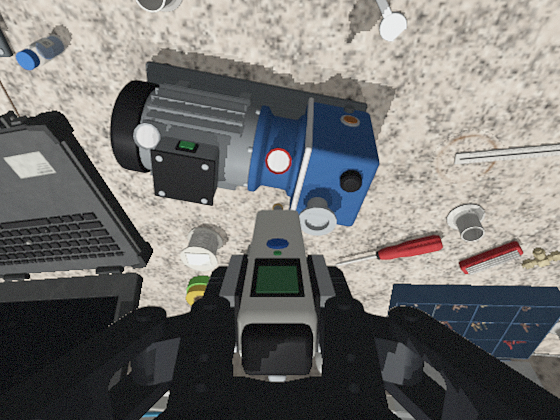

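View pics/scene3.png

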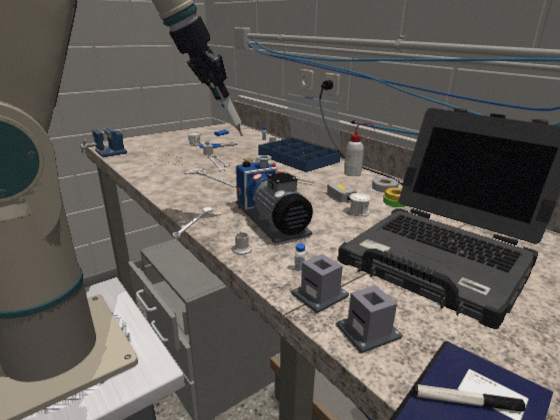

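Wrist view: red seat at (278,161), bare stud at (148,134), and the pen barrel runs from (278,345) to (278,210). I'll refine the seat's position and normal, and the pen axis, from depth.

```bash
python3 - <<'E'
from h import *
import cv2
w=load('wrist3.npz'); C=cloud(w); im=w['im'].astype(int)
cv2.imwrite('pics/w3c.png',cv2.resize(w['im'][130:230,210:340],None,fx=5,fy=5,interpolation=cv2.INTER_CUBIC))
def pl(cu,cv_,r):
    v,u=np.mgrid[:420,:560]; m=np.hypot(u-cu,v-cv_)<r
    q=C[m]; c=q.mean(0); n=np.linalg.svd(q-c)[2][2]; n*=np.sign(n[2]); res=(q-c)@n
    print(len(q),c.round(1),n.round(3),'tilt',np.degrees(np.arccos(n[2])).round(2),'az',np.degrees(np.arctan2(-n[1],-n[0])).round(2),res.std().round(2))
    return c
a=pl(278,161,8); b=pl(148,134,7); d=a-b; print('yaw',np.degrees(np.arctan2(-d[0],d[1])))
# red rim
B,G,Rr=im[...,0],im[...,1],im[...,2]
m=(Rr>110)&(G<90)&(B<90); m[:140]=0;m[185:]=0;m[:,:255]=0;m[:,300:]=0
v,u=np.nonzero(m); print('rim',len(u),u.min(),u.max(),v.min(),v.max()); el=cv2.fitEllipse(np.stack([u,v],1).astype(np.float32)); print(el, C[m].mean(0))
print('seat by ray z116', ray(w,(u.min()+u.max())/2,(v.min()+v.max())/2,118))
# terminal box top
pl(192,178,10)
m=(C[...,2]>136)&(C[...,2]<144)&(C[...,0]>450)&(C[...,1]>80)&(C[...,1]<220);q=C[m]; print(cv2.minAreaRect(q[:,:2].astype(np.float32)))
m=(C[...,2]>3)&(C[...,2]<14)&(C[...,0]>440)&(C[...,0]<640)&(C[...,1]>40)&(C[...,1]<300);print(m.sum())
E
```

```text
193 [551.1 226.1 117.5] [0.816 0.168 0.553] tilt 56.42 az -168.4 3.9
145 [524.1  98.4 116.9] [-0.617 -0.785  0.056] tilt 86.81 az 51.82 3.1
yaw -11.953011674998708
rim 135 265 291 148 173
((278.0229187011719, 160.5824737548828), (24.43938446044922, 24.570505142211914), 72.5539779663086) [550.02757428 226.02729849 117.9771738 ]
seat by ray z116 [550.08990969 226.10945054 118.        ]
305 [558.8 142.5 140. ] [0.002 0.003 1.   ] tilt 0.23 az -127.11 0.57
((560.2060546875, 132.0493927001953), (62.17192459106445, 59.21428680419922), 79.23693084716797)
513
```

View pics/w3c.png

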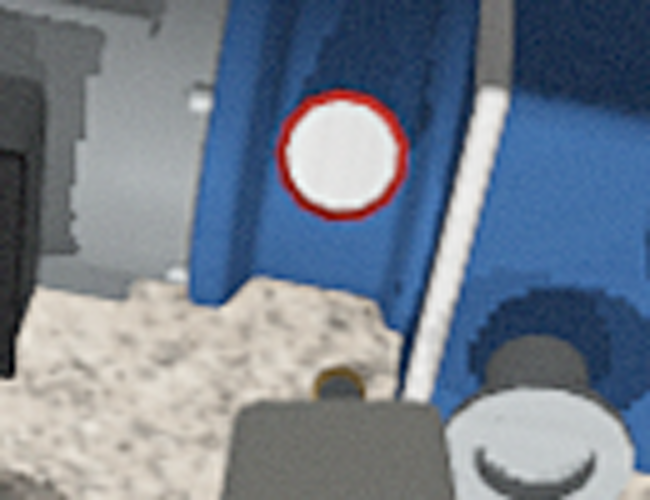

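```bash
cat > rel.py <<'E'
from h import *
from cell import status
w=load('wrist3.npz')
R=np.array([[0.4309, -0.9019, 0.0281], [-0.0955, -0.0146, 0.9953], [-0.8973, -0.4316, -0.0925]]); P=np.array([471.5,244.8,316.6])
c=-w['R'].T@w['t']; print('fx',w['fx'],'cam in tool',(R.T@(c-P)).round(1)); print('cam axes in tool',(w['R']@R).round(3).tolist())
tl=lambda X:(R.T@(X-P))
print('seat in tool',tl(np.array([550.5,226.1,116.])).round(1))
# ball center
def at(u,v,xt):
    d=R.T@(w['R'].T@np.array([(u-w['cx'])/w['fx'],(v-w['cy'])/w['fy'],1])); o=R.T@(c-P); return o+d*(xt-o[0])/d[0]
print('ball centre at x=98.6:',at(277.7,208.4,98.6).round(1))
C=cloud(w)
T=(C.reshape(-1,3)-P)@R; T=T.reshape(420,560,3)
v=[215,225,235,250,270,290,310]
for vv in v: print(vv,[T[vv,u].round(1).tolist() for u in (262,270,278,286)])
row=T[225,240:320]; k=(row[:,0]<150); print('row225 z range',row[k][:,2].min(),row[k][:,2].max())
E
python3 rel.py
```

```text
fx 358.5930418855043 cam in tool [-142.4   71.3    1. ]
cam axes in tool [[0.0, -0.0, 1.0], [-0.284, -0.959, -0.0], [0.959, -0.284, -0.0]]
seat in tool [215.8  15.6   2.2]
ball centre at x=98.6: [98.6 -0.4  1.5]
215 [[52.1, 9.5, -7.5], [52.8, 9.3, -3.0], [53.4, 9.1, 1.6], [53.2, 9.2, 6.2]]
225 [[37.4, 8.6, -7.0], [37.6, 8.6, -2.7], [37.6, 8.5, 1.5], [37.1, 8.7, 5.8]]
235 [[23.4, 8.3, -6.4], [22.8, 8.5, -2.4], [22.3, 8.7, 1.5], [22.6, 8.6, 5.4]]
250 [[5.3, 8.1, -5.7], [4.3, 8.5, -2.1], [5.4, 8.0, 1.5], [4.8, 8.3, 5.0]]
270 [[-16.2, 8.9, -4.8], [-15.5, 8.6, -1.7], [-16.2, 8.9, 1.4], [-15.9, 8.7, 4.5]]
290 [[-30.9, 8.5, -4.2], [-32.0, 9.2, -1.4], [-30.7, 8.4, 1.4], [-30.3, 8.2, 4.2]]
310 [[-40.2, 6.5, -3.9], [-41.0, 7.0, -1.2], [-40.5, 6.7, 1.3], [-41.2, 7.1, 3.9]]
row225 z range -11.5377563728546 13.737357977434229
```

```bash
cat >> rel.py <<'E'
print('---')
q=T[212:270,262:292].reshape(-1,3); q=q[(q[:,1]>6)&(q[:,1]<12)]
A=np.c_[q[:,0],q[:,2],np.ones(len(q))]; co=np.linalg.lstsq(A,q[:,1],rcond=None)[0]; print(len(q),'y=%.4f x + %.4f z + %.2f'%tuple(co),'deg',np.degrees(np.arctan(co[:2])))
# barrel side edges by image at rows
im=w['im']
for vv in (212,218,226,234,242):
    k=T[vv,230:330,0]<90; u=np.nonzero(k&(T[vv,230:330,1]>-12))[0]+230; print(vv,u.min(),u.max(),T[vv,u.min()].round(1),T[vv,u.max()].round(1))
E
python3 rel.py | sed -n '/---/,$p'
```

```text
---
1733 y=0.0101 x + 0.0011 z + 8.50 deg [0.57782193 0.06100125]
212 257 297 [ 61.3   8.4 -10.9] [62.8  8.  13. ]
218 255 298 [ 55.    6.8 -11.7] [51.3  8.  12.9]
226 254 300 [ 39.4   7.4 -11.3] [42.1  6.4 13.5]
234 252 301 [ 30.2   6.3 -11.8] [28.3  7.  13.2]
242 251 303 [ 19.3   6.2 -11.6] [23.5  4.5 13.9]
```

Emit:
apply_moves:
  targets:
    - [[20,8,0.5],0,10]
    - [[25,8,0.5],0,10]
    - [[20,0,0],0,10]
    - [[15,0,0],0,10]
    - [[0,0,0],0,10]

```text
clock: 11.42
eef_pos: [495.8, 235.2, 248.4]
tool_rot: [-1.761, 1.095, -0.207]
force: [0.1, -0.2, -1.4]
width: 25.4
```

```bash
cat > tip.py <<'E'
from h import *
from cell import status
s=status.read_state(); R=TR(s); seat=np.array([550.5,226.1,116.])
q=R.T@(seat-s['eef_pos'])-np.array([102.6,-.5,1.2]); print(round(s['clock'],2),'tip->seat in tool',q.round(1)); n=-R@np.array([1,.0101,0]); n/=np.linalg.norm(n)
y=np.radians(-11);nt=np.array([-np.sin(np.radians(25))*np.cos(y),-np.sin(np.radians(25))*np.sin(y),np.cos(np.radians(25))])
print('pen tilt',np.degrees(np.arccos(n[2])).round(2),'err deg',np.degrees(np.arccos(n@nt)).round(2),'F',s['force'].round(2),'F.n',(s['force']@n).round(2),'q',s['qpos'].round(2),'w',s['width'].round(1))
E
python3 tip.py
```

```text
11.43 tip->seat in tool [40.5 11.2  3.3]Traceback (most recent call last):
  File "tip.py", line 6, in <module>
    print('pen tilt',np.degrees(np.arccos(n[2])).round(2),'err deg',np.degrees(np.arccos(n@nt)).round(2),'F',s['force'].round(2),'F.n',(s['force']@n).round(2),'q',s['qpos'].round(2),'w',s['width'].round(1))
                                                                                                                                                                                          ^^^^^^^^^^^^^^^^
AttributeError: 'float' object has no attribute 'round'
```

```bash
sed -i "s/s\['width'\].round(1)/round(s['width'],1)/" tip.py; python3 tip.py
```

```text
11.43 tip->seat in tool [40.5 11.2  3.3]
pen tilt 26.68 err deg 1.75 F [ 0.13 -0.15 -1.44] F.n -1.36 q [-0.04  0.51 -0.98  2.1   1.19  0.93 -0.22] w 25.4
```

Emit:
apply_moves:
  targets:
    - [[0,6,2],0,10]
    - [[0,6,2],0,10]
    - [[0,0,0],0,10]

```text
clock: 11.8
eef_pos: [484.8, 239.9, 245.8]
tool_rot: [-1.754, 1.091, -0.201]
force: [0.6, -0.1, -0.3]
width: 25.3
```

```bash
python3 tip.py
```

```text
11.8 tip->seat in tool [43.5  0.9 -1.5]
pen tilt 26.92 err deg 1.94 F [ 0.6  -0.12 -0.32] F.n -0.56 q [-0.07  0.5  -0.98  2.12  1.2   0.93 -0.26] w 25.3
```

Emit:
apply_moves:
  targets:
    - [[-50,0,0],0,10]
    - [[-30,0,0],0,10]
    - [[0,0,0],0,10]

```text
clock: 12.18
eef_pos: [447.4, 248.0, 318.6]
tool_rot: [-1.755, 1.091, -0.201]
force: [0.2, -0.2, -1.3]
width: 25.3
```

```bash
python3 tip.py
```

```text
12.18 tip->seat in tool [125.8   0.5  -2. ]
pen tilt 26.9 err deg 1.93 F [ 0.16 -0.22 -1.34] F.n -1.29 q [-0.01  0.36 -1.08  2.07  0.98  0.99 -0.09] w 25.3
```

Emit:
apply_moves:
  targets:
    - [[10,0,0],0,10]
    - [[10,0,0],0,10]
    - [[10,0,0],0,10]
    - [[10,0,0],0,10]
    - [[0,0,0],0,10]

```text
clock: 12.8
eef_pos: [466.9, 241.1, 275.8]
tool_rot: [-1.767, 1.097, -0.214]
force: [-0.4, 0.5, -1.4]
width: 25.5
```

```bash
python3 tip.py
```

```text
12.8 tip->seat in tool [78.4 -2.6  1.3]
pen tilt 26.59 err deg 1.73 F [-0.43  0.46 -1.4 ] F.n -1.02 q [-0.05  0.44 -1.02  2.11  1.09  0.95 -0.18] w 25.5
```

Emit:
apply_moves:
  targets:
    - [[10,-1,0.5],0,10]
    - [[10,-1,0.5],0,10]
    - [[10,-1,0],0,10]
    - [[10,0,0],0,10]
    - [[0,0,0],0,10]

```text
clock: 13.42
eef_pos: [489.2, 238.2, 239.0]
tool_rot: [-1.766, 1.097, -0.214]
force: [-0.8, -0.4, -0.6]
width: 25.3
```

```bash
python3 tip.py
```

```text
13.43 tip->seat in tool [35.3  0.8  0. ]
pen tilt 26.59 err deg 1.72 F [-0.83 -0.37 -0.59] F.n -0.2 q [-0.07  0.52 -0.96  2.12  1.21  0.93 -0.26] w 25.3
```

Emit:
apply_moves:
  targets:
    - [[8,0.5,0],0,10]
    - [[8,0,0],0,10]
    - [[5,0,0],0,10]
    - [[0,0,0],0,10]

```text
clock: 13.92
eef_pos: [498.7, 236.3, 219.0]
tool_rot: [-1.765, 1.096, -0.213]
force: [-0.3, -0.2, -1.2]
width: 25.3
```

```bash
python3 tip.py; python3 - <<'E'
from h import *
from cell import eyes
import cv2
o=[]
for n in('wrist','scene'):
    p=eyes.camera_params(n);im,d=eyes.get_image(n)
    np.savez(n+'4.npz',im=im,d=d,**{k:np.array(v) for k,v in p.items()})
    u,v=proj(p,[550.5,226.1,116]); u,v=int(u),int(v)
    o.append(cv2.resize(im[max(0,v-60):v+60,u-60:u+60],(500,500),interpolation=cv2.INTER_CUBIC) if v>=60 else cv2.resize(im[0:120,u-60:u+60],(500,500)))
    print(u,v)
cv2.imwrite('pics/p4.png',cv2.resize(np.hstack(o),(800,400)))
E
```

```text
13.93 tip->seat in tool [13.1  0.4 -0.2]
pen tilt 26.61 err deg 1.73 F [-0.31 -0.22 -1.23] F.n -0.99 q [-0.08  0.56 -0.94  2.13  1.27  0.92 -0.3 ] w 25.3
276 201
256 175
```

View pics/p4.png

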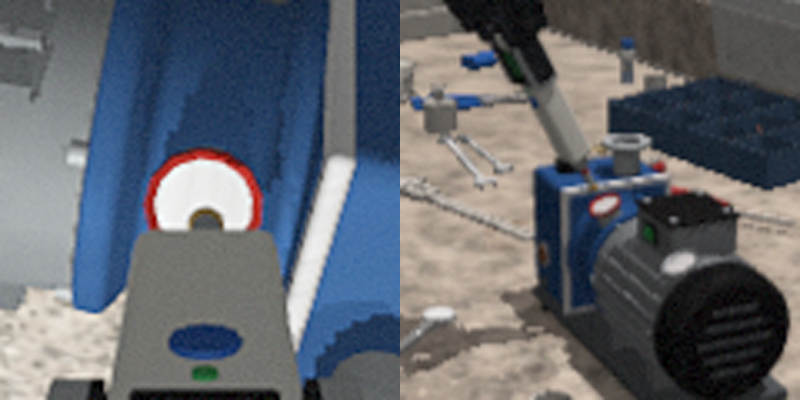

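Emit:
apply_moves:
  targets:
    - [[5,0.3,0],0,10]
    - [[3,0,0],0,10]
    - [[0,0,0],0,10]

```text
clock: 14.4
eef_pos: [502.4, 236.0, 212.2]
tool_rot: [-1.763, 1.095, -0.21]
force: [0.1, -0.2, -1.2]
width: 25.6
```

```bash
python3 tip.py
```

```text
14.4 tip->seat in tool [ 5.4  0.7 -0.8]
pen tilt 26.67 err deg 1.77 F [ 0.14 -0.22 -1.22] F.n -1.17 q [-0.09  0.57 -0.93  2.13  1.29  0.91 -0.32] w 25.6
```

Emit:
apply_moves:
  targets:
    - [[2,0.3,0],0,10]
    - [[0,0,0],0,10]

```text
clock: 14.65
eef_pos: [503.0, 235.8, 210.2]
tool_rot: [-1.763, 1.095, -0.21]
force: [0.1, 0.3, -1.6]
width: 25.3
```

```bash
python3 tip.py
```

```text
14.65 tip->seat in tool [ 3.3  0.5 -0.8]
pen tilt 26.68 err deg 1.77 F [ 0.06  0.31 -1.58] F.n -1.41 q [-0.09  0.58 -0.92  2.13  1.3   0.91 -0.33] w 25.3
```

Emit:
apply_moves:
  targets:
    - [[2,0,0],0,10]
    - [[0,0,0],0,10]

```text
clock: 14.9
eef_pos: [504.0, 235.7, 208.4]
tool_rot: [-1.763, 1.095, -0.21]
force: [-0.7, 0.3, 0.2]
width: 25.1
```

```bash
python3 tip.py
```

```text
14.9 tip->seat in tool [ 1.3  0.6 -0.9]
pen tilt 26.69 err deg 1.77 F [-0.73  0.33  0.21] F.n 0.54 q [-0.09  0.58 -0.92  2.13  1.3   0.91 -0.33] w 25.1
```

Emit:
apply_moves:
  targets:
    - [[2,0,0],0,10]
    - [[0,0,0],0,10]

```text
clock: 15.15
eef_pos: [505.0, 235.5, 206.5]
tool_rot: [-1.762, 1.095, -0.21]
force: [0.0, -0.6, -1.1]
width: 25.2
```

```bash
python3 tip.py
```

```text
15.15 tip->seat in tool [-0.9  0.6 -0.9]
pen tilt 26.69 err deg 1.77 F [ 0.01 -0.6  -1.11] F.n -1.05 q [-0.09  0.58 -0.92  2.13  1.31  0.91 -0.33] w 25.2
```

Emit:
apply_moves:
  targets:
    - [[1.5,0,0],0,10]
    - [[0,0,0],0,10]

```text
clock: 15.4
eef_pos: [505.7, 235.6, 205.3]
tool_rot: [-1.762, 1.095, -0.209]
force: [-0.9, -0.3, 0.7]
width: 25.3
```

```bash
python3 tip.py
```

```text
15.4 tip->seat in tool [-2.3  0.7 -1.1]
pen tilt 26.7 err deg 1.78 F [-0.91 -0.3   0.66] F.n 0.96 q [-0.09  0.59 -0.92  2.13  1.31  0.91 -0.34] w 25.3
```

Emit:
apply_moves:
  targets:
    - [[1.5,0,0],0,10]
    - [[0,0,0],0,10]

```text
clock: 15.65
eef_pos: [506.3, 235.4, 204.0]
tool_rot: [-1.762, 1.095, -0.209]
force: [-0.6, -0.2, 0.6]
width: 25.2
```

```bash
python3 tip.py
```

```text
15.65 tip->seat in tool [-3.7  0.7 -1.1]
pen tilt 26.71 err deg 1.79 F [-0.64 -0.23  0.62] F.n 0.81 q [-0.09  0.59 -0.91  2.13  1.32  0.91 -0.34] w 25.2
```

Emit:
apply_moves:
  targets:
    - [[1,0,0],0,10]
    - [[0,0,0],0,10]

```text
clock: 15.9
eef_pos: [506.7, 235.3, 203.1]
tool_rot: [-1.762, 1.095, -0.209]
force: [-1.5, -0.1, 0.8]
width: 25.7
```

```bash
python3 tip.py;  python3 - <<'E'
from h import *
from cell import eyes,status
import cv2
n='wrist'
for i in range(3):
    p=eyes.camera_params(n);im,d=eyes.get_image(n); s=status.read_state(); print((s['force']@-TR(s)[:,0]).round(2), s['eef_pos'].round(2))
np.savez(n+'5.npz',im=im,d=d,**{k:np.array(v) for k,v in p.items()})
cv2.imwrite('pics/w5.png',cv2.resize(im[130:260,210:340],(780,600)) if False else cv2.resize(im[140:240,215:340],None,fx=6,fy=6,interpolation=cv2.INTER_CUBIC))
E
```

```text
15.9 tip->seat in tool [-4.7  0.6 -1.1]
pen tilt 26.71 err deg 1.79 F [-1.53 -0.1   0.83] F.n 1.4 q [-0.09  0.59 -0.91  2.13  1.32  0.91 -0.34] w 25.7
1.66 [506.7  235.36 203.17]
1.2 [506.7  235.35 203.17]
0.64 [506.71 235.37 203.18]
```

View pics/w5.png

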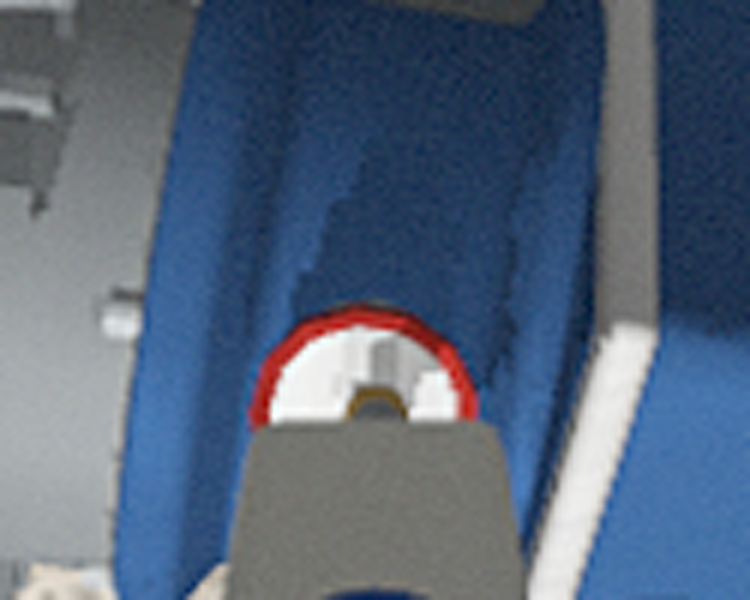

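Emit:
apply_moves:
  targets:
    - [[1.2,0,0],0,10]
    - [[1.3,0,0],0,10]
    - [[0,0,0],0,10]

```text
clock: 16.42
eef_pos: [507.8, 235.2, 200.9]
tool_rot: [-1.762, 1.095, -0.209]
force: [-1.6, 0.1, 0.6]
width: 25.3
```

```bash
python3 tip.py;  python3 - <<'E'
from h import *
from cell import eyes,status
import cv2
o=[]
f=[]
for i,n in enumerate(['wrist','top','scene','wrist','wrist','wrist','wrist','wrist']):
    im,d=eyes.get_image(n); s=status.read_state(); f.append(s['force']@-TR(s)[:,0]); o.append(im)
    if i==0: p=eyes.camera_params(n); np.savez('wrist6.npz',im=im,d=d,**{k:np.array(v) for k,v in p.items()})
print(np.round(f,2),np.mean(f),s['eef_pos'])
c=o[2][60:260,180:330]; cv2.imwrite('pics/s6.png',cv2.resize(c,None,fx=3,fy=3,interpolation=cv2.INTER_CUBIC)); cv2.imwrite('pics/t6.png',o[1])
E
```

```text
16.43 tip->seat in tool [-7.2  0.6 -1.2]
pen tilt 26.72 err deg 1.79 F [-1.62  0.11  0.62] F.n 1.28 q [-0.09  0.6  -0.91  2.13  1.33  0.91 -0.35] w 25.3
[2.7  2.02 2.5  1.47 1.91 1.64 1.53 2.75] 2.0648728561658185 [507.77162179 235.16777134 200.96488172]
```

View pics/s6.png

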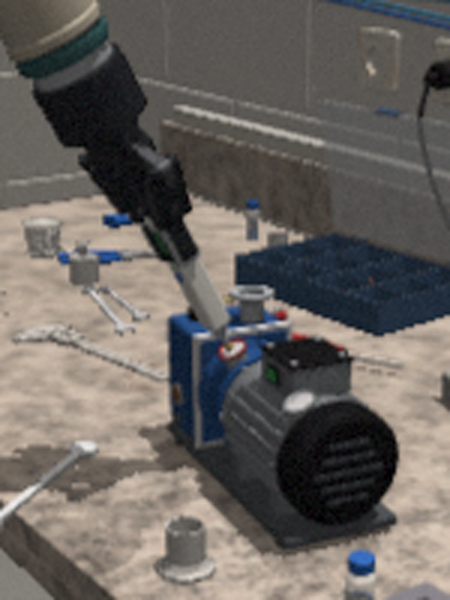

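View pics/t6.png

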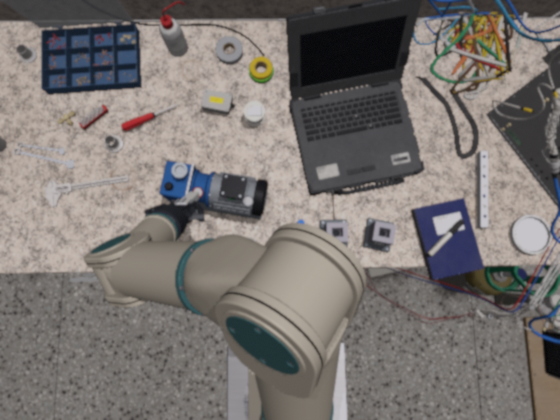

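```bash
python3 - <<'E'
from h import *
from cell import status
s=status.read_state();R=TR(s);P=s['eef_pos']
for f,rr in(('wrist3.npz',None),('wrist6.npz',1)):
    w=load(f); 
    # tool pose from cam extrinsics (fixed cam in tool)
    M=np.array([[0,0,1],[-.284,-.959,0],[.959,-.284,0]]); R=w['R'].T@M; P=-w['R'].T@w['t']-R@np.array([-142.4,71.3,1.0])
    T=((cloud(w)-P)@R)
    q=T[212:270,262:292].reshape(-1,3); q=q[(q[:,1]>6)&(q[:,1]<12)]
    A=np.c_[q[:,0],q[:,2],np.ones(len(q))]; co=np.linalg.lstsq(A,q[:,1],rcond=None)[0]; print(f,co.round(4))
    # row of barrel lower end: depth jump at col 278
    x=T[195:225,275:282,0].mean(1); print(x.round(0))
E
```

```text
wrist3.npz [9.9000e-03 1.3000e-03 8.4475e+00]
[383. 385. 386. 386. 388. 388. 389. 390. 181.  97.  95.  93.  92.  89.
  79.  62.  61.  59.  57.  55.  53.  51.  50.  21.  47.  44.  43.  41.
  40.  38.]
wrist6.npz [9.7000e-03 3.2000e-03 8.4823e+00]
[96. 96. 96. 62. 96. 96. 96. 96. 96. 96. 93. 92. 91. 88. 65. 62. 60. 59.
 57. 55. 53. 51. 50. 48. 46. 44. 43. 41. 40. 38.]
```

```bash
python3 - <<'E'
from cell import ctrl
print(ctrl.finish_job())
E
```

```text
the job is handed in; nothing more can be done
None
```

I drew the vibration pen out of the leftmost holster and handed the job in with its tip pressed in the red-rimmed seat, after about 17 s of the 38 s allowed. No verdict was reported.

The moves offered no way to tilt the tool. To get the 25° lean, I raised the arm against joint 6's upper limit until the tool tipped over, then kept that tilt down to the seat.

**Last checks:**
- **Tip compression:** the mean axial push was about 3.0 N, allowing for the pen's weight, which gives about 5.8 mm. The wrist depth gave about 6.6 mm. Both are near half travel and well short of the 12 mm stop. Single force readings scattered by about 0.6 N.
- **Squareness:** the pen is about 1.8° off square to the seat. It leans 26.7° instead of 25°, and I could not trim that further.
- **Position:** the tip is 1–2 mm from the seat's centre, inside the rim, and the pen had not shifted in the grip.
- **Surroundings:** the flange, vial and spanner look undisturbed in the last pictures.

**Joint limit:** joint 6 read 1.981 rad at its limit, against the stated 1.98. I took this as rounding, but it is the one reading that touched a limit.

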